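# Slide the weight case home into its bench bay

### The arm

A 6-joint arm with a two-finger parallel gripper is mounted at the origin on the work surface. World frame = base frame: x ahead of the robot, y to its left, z up, the work surface at z = 0. Lengths are in m, angles in rad, forces in N, time in s.
With the tool pointing down it reaches from about 0.35 to 0.775 m from the base axis. Payload 7.3 kg.
Tool frame: the origin (TCP) lies between the finger pads; the fingertips stand 8 mm ahead of it and the grasp point (between the pads) lies 11 mm behind it (robot.nose_length is the distance from the TCP to the fingertips, in m); z points along the fingers, y is the line along which they close (so a half turn about z gives the same grasp; the last joint's range is limited). The gripper opens to 92 mm and grips with 3 to 60 N. Pads are 19 mm wide; open, the fingers measure 130 mm over their backs; the gripper's body (75 mm by 190 mm) begins 47 mm behind the grasp point.
Start: joints at [-1.301, 0.342, 1.524, -0, 1.275, -0.146], TCP at [0.212, -0.48, 0.235] pointing down, gripper open.
Joint ranges: [-2.53, 2.53], [-0.77, 2.02], [0.04, 2.7], [-1, 4.14], [0.28, 2.66], [-3.11, 3.11]. Speed limits (rad/s): [2.57, 2.57, 3.14, 3.14, 3.14, 3.14].

### API

Orientations are given as [roll, pitch, yaw] about the fixed x, y, z axes, in that order (R = Rz(yaw) Ry(pitch) Rx(roll)).
In Python, from cell import robot gives the robot as it stands. The module is installed in compiled form; this text tells all that it offers.
- The arm moves only by the shell command python3 -m jog 'ROWS' [FORCE]. ROWS is JSON, a list that holds one entry, the list of rows, each a list of 5 numbers: the gripper's target within -1 to 1 (fully open at 1, half-way at 0, shut at -1), then the shift along the tool's x, y, z in m, then the turn about the tool's z in rad. A call has 1 to 5 rows; each row is the pose to reach, as a shift and turn from the pose commanded when the call began, along the tool's axes at that moment; what a row does not reach only later rows make up. A row lasts 1/12 s, in which the tool goes at most 41.7 mm and 7.16 degrees, less where a joint would pass 70% of its speed; a pose out of reach is approached as far as the arm can. A call with a gripper value outside its range is refused whole. The fingers move at their own pace and stop on an object; FORCE is the grip in N (left out, the last holds). Time passes only in rows, so rows that repeat a pose let the fingers close. It gives the time, the measured TCP pose, the force, the opening and the grip force at its end, in the units of the state.
- robot.observe(): the state, without advancing time (a new reading comes with each control period).
- robot.read_camera(name): name is "side" or "top" or "wrist"; returns the picture (480x640x3 uint8, red, green, blue); there is no depth.
- robot.camera_model(name): a dict with "camera_matrix" (3x3 intrinsics, pixels), "position" and "attitude" of the camera in the world; the wrist camera has in their place "mount" (4x4, takes a point from camera to tool coordinates, whose origin is the TCP and whose axes are the flange's). Camera axes: x right, y down, z forward; pixel columns grow to the right and rows downward; lengths in m; the calibration is good to about 2 mm. A picture is of the moment at which its call begins: read the wrist's pose just before it. camera_model takes no time and is no camera call.
- robot.hand_in(): hands the job in; it is judged then, once.
The state is a dict: "time": time; "qpos": joint angles; "qvel": joint speeds; "joint_efforts": joint torques, N m; "tool_pos": TCP position; "tool_rot": TCP orientation; "contact_force": force on the tool from outside, world axes, zero at the start; "torque": the same for the moment, N m; "opening": finger opening in m; "grip_force": force on a finger pad.
Only numpy, scipy, OpenCV 4.12 (cv2) and the standard library are available. Lean on these libraries where they do the work, as an engineer would, in place of code of your own. Each camera call takes 0.05 s, during which the arm holds its last target. There are 200 camera calls.

### The job

The tall grey weight case stands in front of the low steel parking bay that is screwed to the bench. Push the case low, near its base, so that it slides along the bench and into the bay without tipping, until it sits fully home, flat against the bay's back stop, and then move clear of it. Do not lift it or touch its carrying handle, and leave the gauge, the brass adapter, the jar and the wrench where they are.

Things in the scene. Friction and masses are not known exactly. Their poses are not given: they have to be found in the camera images.
- case: Tall heavy grey metal case, loose, 1.4 to 2.3 kg, with a handle on top. 64 mm deep along its x, 150 wide along y, top 165 mm above the bench (201 with handle). Body begins 8 mm up, on two rubber runners. Origin: centre of its underside; x points towards the bay, z up. Starts 120 to 150 mm in front of the bay's origin, up to 20 mm to either side, turned up to 0.2 rad from the bay.
- case_near_face (a point): Middle of the case's wide near face (32 mm from its origin), 25 mm above the bench: a good height to push. Flat below 100 mm. Friction on the bench about 0.5 to 0.7: sliding takes 7 to 16 N; a push here above about 45 mm may tip the case. An upright gripper's body may meet the tall case before its fingertips do: lean it back from the case.
- case_handle: Black round bar handle (12 mm thick, 100 mm long along the case's y axis) fixed on the top of the case, its bar's middle 30 mm above the case's top; origin at the centre of the case's top. Not to be touched.
- bay: Low bay of dark steel strips fixed to the bench, open towards the robot, without floor. Origin: on the bench, where the case's origin lies when the case is fully home and centred; x points inward to the back stop, z up. Side rails 16 mm high, inner faces at y = +85 and -85 mm (10 mm play each side of the case), run from the stop to x = -10 mm.
- bay_stop (a point): Middle of the back stop's inner face (x = +32 mm in the bay's frame), 10 mm above the bench; the stop is rigid, 20 mm high, 186 mm wide.
- bay_mouth (a point): Middle of the bay's mouth on the bench, 68 mm in front of the bay's origin: here the flared lead-ins (16 mm high) end, about 103 mm to either side; they narrow to the rails at x = -10 mm.
- gauge: Steel pressure gauge on a round foot 68 mm wide, 166 mm high, dial 96 mm wide; stands to the left of the bay (its +y side), about 200 mm from the bay's origin. Origin at the centre of its underside. Leave it alone.
- adapter: Brass threaded adapter, 38 mm wide and 50 mm high, standing to the right of the bay (-y side), about 190 to 230 mm from the bay's middle line. Origin at the centre of its underside. Leave it alone.
- jar: Clear jar with black cap, 60 mm wide, 85 mm high, to the right of the bay further from the robot. Origin at the centre of its underside. Leave it alone.
- wrench: Open-ended steel wrench lying on the bench to the left, about 300 mm from the bay's middle line, beyond the gauge. Origin near its middle, on the bench. Leave it alone.
There are look-alikes about, which are no part of the job. Of the things that look like the bay, the larger one is meant.

How it is judged:
By the outcome, as a careful person would: the job done as asked, in the order asked, and still so for the second after the job is handed in, with the robot touching nothing.
It also fails if it takes over 38 s, if anything falls off the work surface, if the arm or the gripper's body presses on something with over 40 N, if the wrist force passes 120 N, or if a joint passes its speed limit or range.

## Working session

There is one attempt and no reset: what is moved stays moved. The work goes in short steps, Python scripts to look and compute and a shell command to move; the robot and the scene stay as the last step left them, time stands still between calls to the robot, and variables do not carry over. Pictures are saved under pics/ and viewed, at most 10 in all, crops included, and the job is handed in when it is done.

```bash
mkdir -p pics; python3 - <<'E'
from cell import robot
import cv2,numpy as np
np.set_printoptions(precision=4,suppress=True)
print(robot.observe())
for n in ("top","side"):
    cv2.imwrite(f"pics/{n}0.png",robot.read_camera(n)[...,::-1]); print(robot.camera_model(n))
print(robot.camera_model("wrist"),robot.nose_length)
E
```

```text
{'time': 0.0, 'qpos': array([-1.301 ,  0.3427,  1.525 , -0.    ,  1.2754, -0.146 ]), 'qvel': array([ 0.0004, -0.0001, -0.0008,  0.0005,  0.0004,  0.0006]), 'joint_efforts': array([  0.0013, -43.124 , -24.4217,   0.072 ,   0.0558,  -0.0001]), 'tool_pos': array([ 0.212 , -0.4799,  0.2341]), 'tool_rot': array([-3.1401, -0.0002,  0.4158]), 'contact_force': array([-0.1719,  0.3523, -0.2233]), 'torque': array([-0.0424,  0.0167,  0.0491]), 'grip_force': 0.0, 'opening': 0.09176979824368982}
{'camera_matrix': array([[564.4318,   0.    , 322.4883],
       [  0.    , 564.4318, 235.6247],
       [  0.    ,   0.    ,   1.    ]]), 'position': array([0.5187, 0.1073, 1.353 ]), 'attitude': array([-3.0085, -0.0095, -1.5991])}
{'camera_matrix': array([[474.7   ,   0.    , 317.7734],
       [  0.    , 474.7   , 242.4909],
       [  0.    ,   0.    ,   1.    ]]), 'position': array([ 0.3176, -0.3312,  0.7896]), 'attitude': array([-2.4272, -0.0002, -0.7212])}
{'camera_matrix': array([[379.6129,   0.    , 321.1462],
       [  0.    , 379.6129, 244.9127],
       [  0.    ,   0.    ,   1.    ]]), 'mount': array([[-0.0011, -0.964 , -0.266 ,  0.071 ],
       [ 1.    , -0.0008, -0.0011, -0.0005],
       [ 0.0009, -0.266 ,  0.964 , -0.1509],
       [ 0.    ,  0.    ,  0.    ,  1.    ]])} 0.008
```

View pics/top0.png

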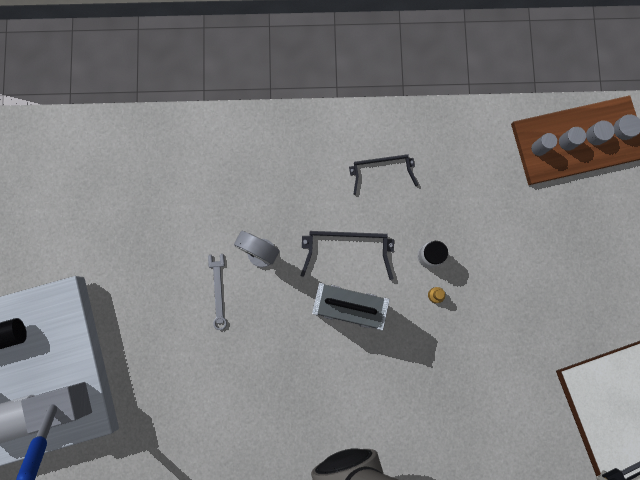

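View pics/side0.png

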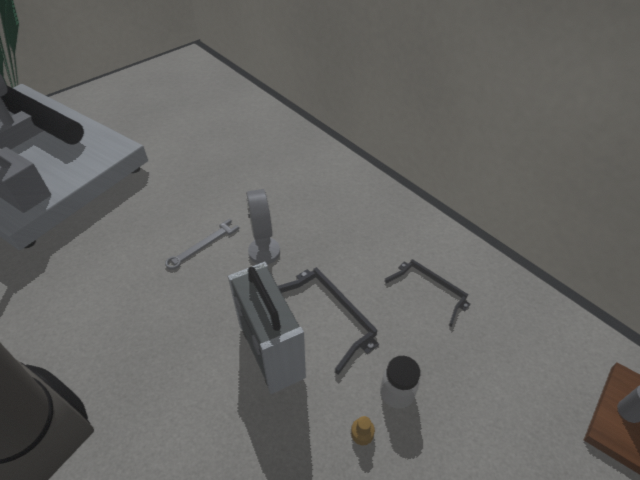

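The top view shows two bay-like things: a small one at about (385,165), and a larger one at about (348,255) directly beyond the case. The larger one is meant. The case is at about (351,306), its handle at (352,305). The adapter is at (437,295), the jar at (435,252), the gauge at (257,248) and the wrench at (219,295).

```bash
cat > h.py <<'E'
import cv2,numpy as np
from scipy.spatial.transform import Rotation as Ro
from cell import robot
np.set_printoptions(precision=4,suppress=True)
def ray(name,uv,z):
    m=robot.camera_model(name);R=Ro.from_euler('xyz',m['attitude']).as_matrix()
    uv=np.atleast_2d(np.float64(uv));d=np.c_[uv,np.ones(len(uv))]@np.linalg.inv(m['camera_matrix']).T@R.T
    p=m['position'];return (p+d*((z-p[2])/d[:,2])[:,None])[:,:2]
def proj(name,P):
    m=robot.camera_model(name);R=Ro.from_euler('xyz',m['attitude']).as_matrix()
    q=(np.atleast_2d(P)-m['position'])@R@m['camera_matrix'].T;return q[:,:2]/q[:,2:]
E
python3 - <<'E'
from h import *
im=cv2.imread("pics/top0.png");c=im[215:340,280:460]
cv2.imwrite("pics/crop.png",cv2.resize(c,None,fx=4.4,fy=4.4,interpolation=cv2.INTER_CUBIC))
hsv=cv2.cvtColor(im,cv2.COLOR_BGR2HSV)
g=cv2.cvtColor(im,cv2.COLOR_BGR2GRAY)
for n,(x0,y0,x1,y1),t in(("bay",(298,225,400,283),70),("handle",(318,290,386,320),45)):
    m=np.zeros_like(g);m[y0:y1,x0:x1]=(g[y0:y1,x0:x1]<t)*255
    cs=cv2.findContours(m,0,2)[0];k=max(cs,key=cv2.contourArea);print(n,cv2.contourArea(k),cv2.minAreaRect(k))
    print(cv2.approxPolyDP(k,2,True)[:,0].tolist())
E
```

```text
bay 675.0 ((347.21502685546875, 254.78814697265625), (93.08197021484375, 45.51347732543945), 1.9305872917175293)
[[302, 236], [302, 247], [308, 247], [309, 253], [301, 276], [304, 275], [311, 255], [312, 236], [382, 237], [383, 257], [389, 278], [393, 278], [386, 255], [387, 251], [393, 251], [393, 239], [388, 239], [386, 234], [310, 231], [309, 236]]
handle 275.0 ((350.9325866699219, 305.7921142578125), (53.591514587402344, 6.221113204956055), 12.994616508483887)
[[325, 299], [326, 303], [373, 314], [377, 312], [374, 308], [331, 298]]
```

View pics/crop.png

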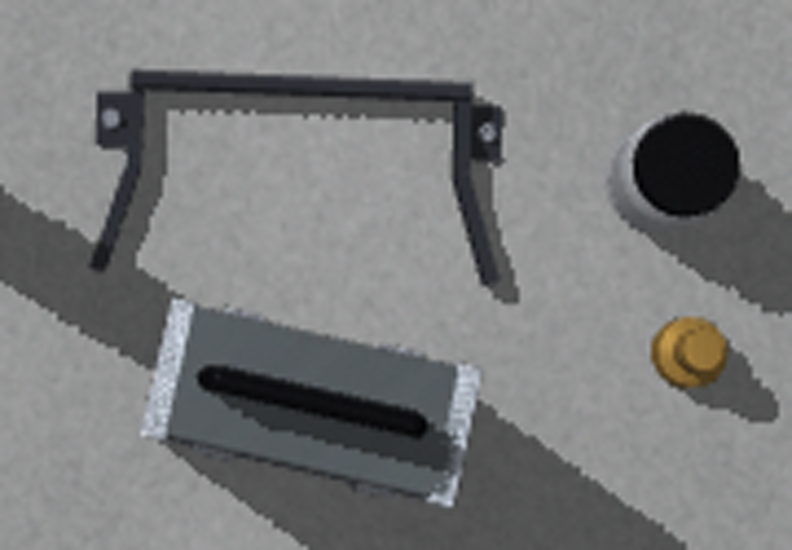

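The crop confirms it: this bay is large enough for the case, with its stop at crop (143..473, 90), rails at x 143/456 and lead-in tips at (98,268) and (490,285). The case's top corners are at about (175,298), (482,368), (450,506) and (142,437).

```bash
python3 - <<'E'
from h import *
f=lambda a:np.array(a)/4.4-.5+.114+np.array([280,215])
S=ray("top",f([(145,93),(456,101)]),.02); d=S[0]-S[1]; print("stop inner",S,np.linalg.norm(d),"yaw",np.arctan2(-d[0],d[1]))
T=ray("top",f([(98,268),(490,285)]),.016);print("tips",T)
R=ray("top",f([(143,150),(456,180)]),.016);print("rails",R)
C=ray("top",f([(175,298),(482,368),(450,506),(142,437)]),.165);print("case",C,C.mean(0),np.linalg.norm(C-np.roll(C,-1,0),axis=1))
d=C[0]-C[1]+C[3]-C[2];print("yaw",np.arctan2(-d[0],d[1]))
H=ray("top",f([(198,377),(427,425)]),.195);d=H[0]-H[1];print("handle",H,H.mean(0),np.linalg.norm(d),np.arctan2(-d[0],d[1]))
q=np.array([[.0,0,0]]); m=ray("top",[(437,295)],.04);print("adapter",m)
E
```

```text
stop inner [[ 0.6971  0.1133]
 [ 0.6882 -0.055 ]] 0.16855660316609222 yaw -0.05300737132449574
tips [[ 0.6034  0.1411]
 [ 0.5884 -0.0695]]
rails [[ 0.6666  0.1152]
 [ 0.6456 -0.0536]]
case [[ 0.5787  0.1009]
 [ 0.5413 -0.0443]
 [ 0.477  -0.0263]
 [ 0.5134  0.1184]] [0.5276 0.0372] [0.1499 0.0668 0.1492 0.0675]
yaw -0.2491018687116337
handle [[ 0.5403  0.0915]
 [ 0.5153 -0.0138]] [0.5278 0.0388] 0.10819710710999825 -0.2335008492158058
adapter [[ 0.5481 -0.1716]]
```

The bay origin is about (0.661, 0.031) at yaw -0.06. The case is at about (0.528, 0.038) at yaw -0.245. I need to lean the tool, but rows only give shifts and a turn about the tool's z. I'll test whether reaching past the workspace edge, in free space, produces a lean.

```bash
python3 -m jog '[[[-1,0,0.04,0,0],[-1,0,0.08,0,0],[-1,0,0.12,0,0],[-1,0,0.16,0,0],[-1,0,0.20,0,0]]]'; python3 -m jog '[[[-1,0,0.04,0,0],[-1,0,0.08,0,0],[-1,0,0.12,0,0],[-1,0,0.16,0,0],[-1,0,0.20,0,0]]]'; python3 -c "
from h import *
s=robot.observe();print(s['qpos'],s['tool_pos'],s['tool_rot'],s['time'])"
```

```text
time: 0.52
tool_pos: [0.2935, -0.6644, 0.2343]
tool_rot: [-3.141, -0.0, 0.416]
contact_force: [0.1, -1.2, 0.6]
opening: 0.0628
grip_force: 0.0
time: 0.93
tool_pos: [0.3395, -0.7693, 0.2184]
tool_rot: [3.123, -0.001, 0.416]
contact_force: [-4.3, 12.6, 14.4]
opening: 0.0295
grip_force: 0.0
[-1.247   1.151   0.0355  0.0026  1.9364 -0.091 ] [ 0.3395 -0.7693  0.2184] [ 3.1228 -0.0007  0.4157] 0.9333
```

```bash
python3 -m jog '[[[-1,0,-0.02,0,0],[-1,0,-0.04,0,0],[-1,0,-0.06,0,0],[-1,0,-0.06,0,0]]]'; python3 -c "
from h import *
s=robot.observe();print(s['qpos'],s['tool_pos'],s['tool_rot'],s['time'])"
```

```text
time: 1.27
tool_pos: [0.3136, -0.7094, 0.2152]
tool_rot: [3.13, -0.001, 0.416]
contact_force: [-0.1, -0.4, -0.6]
opening: 0.003
grip_force: 0.0
[-1.2542  0.8692  0.6435  0.0024  1.6175 -0.0993] [ 0.3136 -0.7094  0.2152] [ 3.13   -0.0013  0.416 ] 1.2667
```

Tilt from an unreachable target persists in the commanded pose. I'll go high in front of the base, where joint 5's upper limit should force an outward lean, starting with the translation.

```bash
cat >> h.py <<'E'
def st():
    s=robot.observe();print(s['qpos'],s['tool_pos'],s['tool_rot'],s['contact_force'],round(s['time'],2));return s
def to(p,yaw=None):
    s=st();R=Ro.from_euler('xyz',s['tool_rot']).as_matrix();print("shift",R.T@(np.array(p)-s['tool_pos']),"tool axes(cols)\n",R)
E
for i in 1 2; do :; done
python3 -m jog '[[[1,0.015,-0.032,-0.018,0],[1,0.030,-0.064,-0.036,0],[1,0.045,-0.096,-0.054,0],[1,0.060,-0.128,-0.072,0],[1,0.075,-0.16,-0.09,0]]]' >/dev/null
python3 -m jog '[[[1,0.015,-0.032,-0.018,0],[1,0.030,-0.064,-0.036,0],[1,0.045,-0.096,-0.054,0],[1,0.060,-0.128,-0.072,0],[1,0.075,-0.16,-0.09,0]]]' >/dev/null
python3 -m jog '[[[1,0.015,-0.032,-0.018,0],[1,0.030,-0.064,-0.036,0],[1,0.045,-0.096,-0.054,0],[1,0.060,-0.128,-0.072,0],[1,0.075,-0.16,-0.09,0]]]' >/dev/null
python3 -m jog '[[[1,0.015,-0.032,-0.018,-0.12],[1,0.030,-0.064,-0.036,-0.24],[1,0.045,-0.096,-0.054,-0.36],[1,0.060,-0.128,-0.072,-0.48],[1,0.075,-0.16,-0.09,-0.6]]]' 
python3 -c "
from h import *
to([.33,.08,.62])"
```

```text
time: 2.93
tool_pos: [0.327, 0.0013, 0.5645]
tool_rot: [3.12, 0.014, 1.021]
contact_force: [0.8, -0.2, 0.3]
opening: 0.0916
grip_force: 0.0
[-0.2117 -0.0758  1.1306 -0.0235  2.0716  0.3264] [0.327  0.0013 0.5645] [3.1204 0.0145 1.0211] [ 0.7996 -0.2249  0.2659] 2.93
shift [ 0.0679 -0.0374 -0.0573] tool axes(cols)
 [[ 0.5224  0.8526  0.0105]
 [ 0.8526 -0.5221 -0.0234]
 [-0.0145  0.0212 -0.9997]]
```

```bash

python3 -m jog '[[[1,0.017,-0.009,-0.014,-0.12],[1,0.034,-0.018,-0.028,-0.24],[1,0.051,-0.027,-0.043,-0.36],[1,0.068,-0.037,-0.057,-0.48],[1,0.068,-0.037,-0.057,-0.6]]]' >/dev/null
python3 -m jog '[[[1,0,0,-0.02,-0.12],[1,0,0,-0.03,-0.24],[1,0,0,-0.04,-0.36],[1,0,0,-0.04,-0.48],[1,0,0,-0.04,-0.6]]]' >/dev/null
python3 -m jog '[[[1,0,0,0,-0.12],[1,0,0,0,-0.24],[1,0,0,0,-0.36],[1,0,0,0,-0.48],[1,0,0,0,-0.6]]]' >/dev/null
python3 -m jog '[[[1,0,0,0,-0.12],[1,0,0,0,-0.24],[1,0,0,0,-0.26]]]' >/dev/null
python3 -c "
from h import *
to([.33,.08,.72])"
```

```text
[ 0.0304  0.0664  0.7015 -0.0338  2.3643 -1.5035] [0.3313 0.0792 0.6588] [-3.1188  0.0112  3.0806] [-0.6853 -0.0667  0.0562] 4.43
shift [ 0.0006 -0.0006 -0.0612] tool axes(cols)
 [[-0.9981  0.0612  0.0098]
 [ 0.0609  0.9979 -0.0234]
 [-0.0112 -0.0228 -0.9997]]
```

```bash

python3 -m jog '[[[1,0,0,-0.015,0],[1,0,0,-0.03,0],[1,0,0,-0.045,0],[1,0,0,-0.055,0],[1,0,0,-0.065,0]]]' >/dev/null
python3 -c "
from h import *
st()"
python3 -m jog '[[[1,0,0,-0.01,0],[1,0,0,-0.02,0],[1,0,0,-0.03,0],[1,0,0,-0.04,0],[1,0,0,-0.05,0]]]' >/dev/null
python3 -c "
from h import *
st()"
```

```text
[ 0.0349  0.2307  0.2397 -0.0512  2.6582 -1.5124] [0.3305 0.0806 0.723 ] [-3.1192  0.0149  3.0728] [-36.6529   0.3614  -1.5169] 4.85
[ 0.0298  0.2084  0.2416 -0.0494  2.6573 -1.5191] [0.32   0.0788 0.7299] [-3.1219  0.0359  3.076 ] [-0.2579  0.7037 -0.0164] 5.27
```

Lean outward is accumulating slowly (0.034 rad). I'll try a larger out-of-reach target in single-row calls.

```bash

python3 -m jog '[[[1,-0.04,0,-0.3,0]]]' |egrep 'rot|force|pos'
python3 -m jog '[[[1,-0.04,0,-0.3,0]]]' |egrep 'rot|force|pos'
python3 -m jog '[[[1,-0.04,0,-0.3,0]]]' |egrep 'rot|force|pos'
python3 -c "
from h import *
st()"
```

```text
tool_pos: [0.3179, 0.0771, 0.7345]
tool_rot: [-3.124, 0.055, 3.077]
contact_force: [1.3, 0.0, -0.2]
grip_force: 0.0
tool_pos: [0.3137, 0.0752, 0.7407]
tool_rot: [-3.127, 0.079, 3.077]
contact_force: [0.2, -0.4, -0.6]
grip_force: 0.0
tool_pos: [0.3091, 0.0734, 0.7465]
tool_rot: [-3.129, 0.101, 3.077]
contact_force: [0.1, 0.4, -0.5]
grip_force: 0.0
[ 0.0103  0.1859  0.1979 -0.0428  2.6572 -1.5346] [0.3091 0.0734 0.7465] [-3.1292  0.1014  3.0774] [ 0.1234  0.3695 -0.4965] 5.52
```

```bash

python3 -m jog '[[[1,0.0,0,-0.3,0]]]' >/dev/null
python3 -m jog '[[[1,0.0,0,-0.3,0]]]' >/dev/null
python3 -m jog '[[[1,0.0,0,-0.3,0]]]' >/dev/null
python3 -m jog '[[[1,0.0,0,-0.3,0]]]' >/dev/null
python3 -m jog '[[[1,0.0,0,-0.3,0]]]' |egrep 'force'
python3 -c "
from h import *
st()"
```

```text
contact_force: [0.5, 0.6, -0.8]
grip_force: 0.0
[-0.0136  0.0869  0.1941 -0.0294  2.6571 -1.548 ] [0.2574 0.0687 0.7753] [-3.138   0.2037  3.0783] [ 0.4719  0.5742 -0.7635] 5.93
```

```bash

python3 -m jog '[[[1,0.0,0,-0.3,0]]]' >/dev/null
python3 -m jog '[[[1,0.0,0,-0.3,0]]]' >/dev/null
python3 -m jog '[[[1,0.0,0,-0.3,0]]]' >/dev/null
python3 -m jog '[[[1,0.0,0,-0.3,0]]]' >/dev/null
python3 -m jog '[[[1,0.0,0,-0.3,0]]]' >/dev/null
python3 -m jog '[[[1,0.0,0,-0.3,0]]]' >/dev/null
python3 -m jog '[[[1,0.0,0,-0.3,0]]]' |egrep 'force'
python3 -c "
from h import *
st()"
```

```text
contact_force: [-0.5, -0.5, -0.4]
grip_force: 0.0
[ 0.0262 -0.0413  0.1814 -0.066   2.657  -1.5444] [0.1807 0.0716 0.8062] [-3.1413  0.3449  3.0776] [-0.5006 -0.515  -0.3514] 6.52
```

```bash

python3 -m jog '[[[1,-0.05,0,-0.3,0]]]' >/dev/null
python3 -m jog '[[[1,-0.05,0,-0.3,0]]]' >/dev/null
python3 -m jog '[[[1,-0.05,0,-0.3,0]]]' >/dev/null
python3 -m jog '[[[1,-0.05,0,-0.3,0]]]' >/dev/null
python3 -m jog '[[[1,-0.05,0,-0.3,0]]]' >/dev/null
python3 -m jog '[[[1,-0.05,0,-0.3,0]]]' >/dev/null
python3 -m jog '[[[1,-0.05,0,-0.3,0]]]' |egrep 'force'
python3 -c "
from h import *
to([.38,.035,.35])"
```

```text
contact_force: [-1.2, -1.0, 0.4]
grip_force: 0.0
[ 0.7033 -0.0208  0.0361 -0.7452  2.657  -1.5481] [0.1236 0.0765 0.8319] [-3.1416  0.4735  3.0796] [-1.2476 -1.0472  0.4088] 7.1
shift [-0.0104 -0.0255  0.5467] tool axes(cols)
 [[-0.8883  0.062   0.4551]
 [ 0.0552  0.9981 -0.0283]
 [-0.456  -0.     -0.89  ]]
```

Lean is 27° with heading -0.062, as wanted. Now I descend toward the front of the case.

```bash

python3 -m jog '[[[1,0,0,0.03,0],[1,0,0,0.06,0],[1,0,0,0.09,0],[1,0,0,0.12,0],[1,0,0,0.15,0]]]' |egrep 'force'
python3 -c "
from h import *
st()"
python3 -m jog '[[[1,0,0,0.035,0],[1,0,0,0.07,0],[1,0,0,0.105,0],[1,0,0,0.14,0],[1,0,0,0.17,0]]]' |egrep 'force'
python3 -c "
from h import *
to([.35,.037,.30]); to([.37,.037,.035])"
```

```text
contact_force: [0.8, 0.3, 1.3]
grip_force: 0.0
[ 0.0875 -0.3869  0.9416 -0.0774  2.1126 -1.4759] [0.1838 0.0722 0.7144] [3.1384 0.4771 3.0775] [0.7633 0.2597 1.3298] 7.52
contact_force: [-0.4, 1.1, 0.7]
grip_force: 0.0
[-0.0041 -0.4629  1.4748 -0.0273  1.6578 -1.5211] [0.2616 0.0669 0.5616] [-3.1411  0.4725  3.079 ] [-0.413   1.0527  0.7222] 7.93
shift [ 0.0389 -0.0242  0.2739] tool axes(cols)
 [[-0.8887  0.0628  0.4542]
 [ 0.0557  0.998  -0.029 ]
 [-0.4551 -0.0005 -0.8904]]
[-0.0041 -0.4629  1.4748 -0.0273  1.6578 -1.5211] [0.2616 0.0669 0.5616] [-3.1411  0.4725  3.079 ] [-0.413   1.0527  0.7222] 7.93
shift [ 0.1417 -0.0228  0.519 ] tool axes(cols)
 [[-0.8887  0.0628  0.4542]
 [ 0.0557  0.998  -0.029 ]
 [-0.4551 -0.0005 -0.8904]]
```

```bash

python3 -m jog '[[[1,0.007,-0.001,0.036,0],[1,0.014,-0.002,0.072,0],[1,0.021,-0.003,0.108,0],[1,0.028,-0.003,0.144,0],[1,0.035,-0.004,0.178,0]]]' |egrep 'force'
python3 -m jog '[[[1,0.007,-0.001,0.036,0],[1,0.014,-0.002,0.072,0],[1,0.021,-0.003,0.108,0],[1,0.028,-0.003,0.144,0],[1,0.035,-0.004,0.178,0]]]' |egrep 'force'
python3 -c "
from h import *
to([.41,.046,.035])"
```

```text
contact_force: [1.2, -0.3, 0.1]
grip_force: 0.0
contact_force: [1.0, 0.2, -0.1]
grip_force: 0.0
[-0.0665 -0.1782  2.277   0.0035  0.5684 -1.5785] [0.3607 0.0531 0.2138] [-3.141   0.4743  3.0804] [ 0.952   0.2389 -0.0522] 8.77
shift [ 0.0375 -0.004   0.1817] tool axes(cols)
 [[-0.8879  0.0614  0.4559]
 [ 0.0544  0.9981 -0.0285]
 [-0.4567 -0.0005 -0.8896]]
```

```bash

python3 -m jog '[[[1,0.002,-0.001,0.034,0],[1,0.004,-0.001,0.068,0],[1,0.006,-0.002,0.102,0],[1,0.007,-0.003,0.136,0],[1,0.008,-0.003,0.167,0]]]' |egrep 'force'
python3 -m jog '[[[1,0,0,0,0],[1,0,0,0,0]]]' |egrep 'force'
python3 -c "
from h import *
to([.44,.045,.028])
for n in ('top','side'): cv2.imwrite(f'pics/{n}1.png',robot.read_camera(n)[...,::-1])"
```

```text
contact_force: [-0.0, -0.5, 1.4]
grip_force: 0.0
contact_force: [-0.3, -0.5, -0.6]
grip_force: 0.0
[-0.0691  0.1692  2.2608  0.0078  0.2833 -1.5852] [0.431  0.0474 0.122 ] [-3.1406  0.4283  3.0801] [-0.2988 -0.488  -0.5868] 9.35
shift [ 0.0307 -0.0018  0.0893] tool axes(cols)
 [[-0.9079  0.0619  0.4145]
 [ 0.0559  0.9981 -0.0265]
 [-0.4153 -0.0009 -0.9097]]
```

View pics/side1.png

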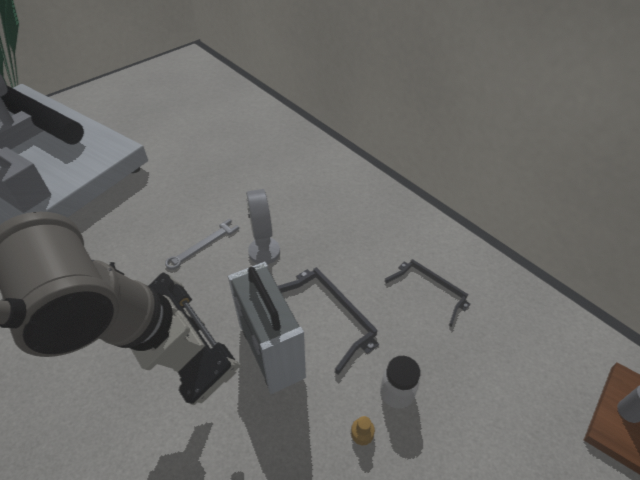

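```bash
python3 - <<'E'
import numpy as np
from scipy.optimize import least_squares,brentq
D=np.array([[.3427,1.525,1.2754,.212,-.4799,.2341],[.8692,.6435,1.6175,.3136,-.7094,.2152],[-.0758,1.1306,2.0716,.327,.0013,.5645],[.0664,.7015,2.3643,.3313,.0792,.6588],
[-.3869,.9416,2.1126,.1838,.0722,.7144],[-.4629,1.4748,1.6578,.2616,.0669,.5616],[-.1782,2.277,.5684,.3607,.0531,.2138],[.1692,2.2608,.2833,.431,.0474,.122]])
def fk(p,q2,q3,q5):
    L1,L2,e,Lh,H=p;a=q2+q3;b=a+q5
    return L1*np.sin(q2)+L2*np.sin(a)+e*np.cos(a)+Lh*np.sin(b),H+L1*np.cos(q2)+L2*np.cos(a)-e*np.sin(a)+Lh*np.cos(b)
def f(v):
    r,z=fk(v[:5],*D[:,:3].T);return np.r_[r-np.sqrt(D[:,3]**2+D[:,4]**2-v[5]**2),z-D[:,5]]
s=least_squares(f,[.5,.35,0,.25,.3,.076]);print(s.x.round(4),np.abs(s.fun).max())
p=s.x
for th in(0,.2,.3,.35,.4,.45,.5):
  for z in(.028,.1):
    # q5=.29 -> a=pi-th-.29 ; find q2
    a=np.pi-th-.29
    g=lambda q2:fk(p,q2,a-q2,.29)[1]-z
    try:
        q2=brentq(g,0,2);print(th,z,"min x",round(fk(p,q2,a-q2,.29)[0],3),q2)
    except Exception as e:print(th,z,e)
E
```

```text
[0.5067 0.3805 0.0445 0.3091 0.2198 0.0666] 0.0023002901091527805
0 0.028 too many values to unpack (expected 5)
0 0.1 too many values to unpack (expected 5)
0.2 0.028 too many values to unpack (expected 5)
0.2 0.1 too many values to unpack (expected 5)
0.3 0.028 too many values to unpack (expected 5)
0.3 0.1 too many values to unpack (expected 5)
0.35 0.028 too many values to unpack (expected 5)
0.35 0.1 too many values to unpack (expected 5)
0.4 0.028 too many values to unpack (expected 5)
0.4 0.1 too many values to unpack (expected 5)
0.45 0.028 too many values to unpack (expected 5)
0.45 0.1 too many values to unpack (expected 5)
0.5 0.028 too many values to unpack (expected 5)
0.5 0.1 too many values to unpack (expected 5)
```

```bash
python3 - <<'E'
import numpy as np
L1,L2,e,Lh,H=.5067,.3805,.0445,.3091,.2198
for th in(0,.2,.25,.3,.35,.4,.45,.5):
  for z in(.028,.06):
    a=np.pi-th-.29; c=(z-H-L2*np.cos(a)+e*np.sin(a)+Lh*np.cos(th))/L1
    q2=np.arccos(c); print(th,z,"min x",round(L1*np.sin(q2)+L2*np.sin(a)+e*np.cos(a)+Lh*np.sin(th),3),"q2 %.2f q3 %.2f"%(q2,a-q2))
E
```

```text
0 0.028 min x 0.176 q2 0.22 q3 2.63
0 0.06 min x nan q2 nan q3 nan
0.2 0.028 min x 0.396 q2 0.39 q3 2.26
0.2 0.06 min x 0.284 q2 0.17 q3 2.49
0.25 0.028 min x 0.453 q2 0.45 q3 2.15
0.25 0.06 min x 0.367 q2 0.27 q3 2.34
0.3 0.028 min x 0.509 q2 0.50 q3 2.05
0.3 0.06 min x 0.439 q2 0.35 q3 2.20
0.35 0.028 min x 0.565 q2 0.56 q3 1.95
0.35 0.06 min x 0.505 q2 0.42 q3 2.08
0.4 0.028 min x 0.619 q2 0.61 q3 1.84
0.4 0.06 min x 0.567 q2 0.49 q3 1.96
0.45 0.028 min x 0.672 q2 0.67 q3 1.73
0.45 0.06 min x 0.627 q2 0.56 q3 1.84
0.5 0.028 min x 0.724 q2 0.73 q3 1.63
0.5 0.06 min x 0.684 q2 0.63 q3 1.73<stdin>:6: RuntimeWarning: invalid value encountered in arccos
```

Joint 5's lower limit blocks a pure forward lean this close to the base. The way around is to come in from the right with joint 4 turned, so the hand sits beside the forearm line and leans slightly to +y. I'll descend at y≈-0.2, then slide back.

```bash

python3 -m jog '[[[1,0,-0.04,0,0],[1,0,-0.08,0,0],[1,0,-0.12,0,0],[1,0,-0.16,0,0],[1,0,-0.2,0,0]]]' |egrep 'force'
python3 -m jog '[[[1,0,-0.02,0,0],[1,0,-0.04,0,0]]]' |egrep 'force'
python3 -c "
from h import *
to([.41,-.2,.05])"
```

```text
contact_force: [0.9, 0.6, 0.5]
grip_force: 0.0
contact_force: [0.8, 0.1, 0.2]
grip_force: 0.0
[-0.6451  0.1809  2.2411  0.5939  0.4183 -2.6622] [ 0.4196 -0.1319  0.1228] [-3.1397  0.4297  3.0781] [0.828  0.1478 0.1949] 10.03
shift [ 0.0351 -0.0685  0.0642] tool axes(cols)
 [[-0.9073  0.0642  0.4156]
 [ 0.0576  0.9979 -0.0283]
 [-0.4166 -0.0017 -0.9091]]
```

```bash
cat > ik.py <<'E'
from h import *
from scipy.optimize import least_squares
L1,L2,e,Lh,H,d=.5067,.3805,.0445,.3091,.2198,.0666
def Y(a):return Ro.from_euler('y',a).as_matrix()
def Z(a):return Ro.from_euler('z',a).as_matrix()
def fk(q):
    A=Z(q[0])@Y(q[1]);B=A@Y(q[2]);T=B@Z(q[3])@Y(q[4])@Z(q[5])@Z(C)
    p=Z(q[0])@[0,d,0]+[0,0,H]+A@[0,0,L1]+B@[e,0,L2]+T@[0,0,Lh];return p,T
C=0
q0=[-.6451,.1809,2.2411,.5939,.4183,-2.6622];T0=Ro.from_euler('xyz',[-3.1397,.4297,3.0781]).as_matrix()
p,T=fk(q0);D=T.T@T0;C=np.arctan2(D[1,0],D[0,0])
if __name__=="__main__":
    p,T=fk(q0);print(C,p,np.abs(T-T0).max())
    lo=np.array([-2.5,-.7,.1,-.95,.30,-3.05]);hi=np.array([2.5,2,2.65,4.1,2.6,3.05])
    b=-.06
    for flip in(0,1):
     for lx in(.42,.46):
      for ly in(-.1,0,.1,.2,.3):
       h=np.array([np.tan(lx),np.tan(ly),-1]);h/=np.linalg.norm(h);h=Z(b)@h
       xb=Z(b)@[1,0,0];y=np.cross(xb,h);y/=np.linalg.norm(y);y=y*(-1 if y[1]<0 else 1)*(-1 if flip else 1)
       Tt=np.c_[np.cross(y,h),y,h];o=[]
       for t in(.0,.06,.12,.18):
        P=np.array([.445+t,.0445-.06*t,.032]);best=None
        for s in([-.3,.3,2.1,.9,.4,-2.6],[-.3,.3,2.1,.9,.4,.5],[-.1,.5,1.9,0.2,.4,-1.6],[.3,.3,2.1,-.7,.4,-1.]):
          f=lambda q:np.r_[(fk(q)[0]-P)*5,(fk(q)[1]-Tt).ravel()]
          r=least_squares(f,np.clip(s,lo+.01,hi-.01),bounds=(lo,hi))
          if best is None or r.cost<best.cost:best=r
        o.append((round(best.cost*1e4,1),best.x.round(2).tolist() if best.cost<1e-5 else 0))
       print(flip,lx,ly,o)
E
python3 ik.py
```

```text
1.5708570620943274 [ 0.415  -0.141   0.1217] 6.740000241235028e-05
0 0.42 -0.1 [(np.float64(122.6), 0), (np.float64(65.6), 0), (np.float64(17.6), 0), (np.float64(0.0), [0.01, 0.61, 1.83, -0.4, 0.3, -1.17])]
0 0.42 0 [(np.float64(231.9), 0), (np.float64(122.0), 0), (np.float64(41.9), 0), (np.float64(2.6), 0)]
0 0.42 0.1 [(np.float64(168.7), 0), (np.float64(91.0), 0), (np.float64(28.2), 0), (np.float64(0.4), 0)]
0 0.42 0.2 [(np.float64(22.2), 0), (np.float64(11.2), 0), (np.float64(0.4), 0), (np.float64(0.0), [-0.16, 0.61, 1.86, 0.7, 0.35, -2.26])]
0 0.42 0.3 [(np.float64(7.4), 0), (np.float64(0.0), [-0.27, 0.5, 2.17, 1.29, 0.37, -2.92]), (np.float64(0.0), [-0.24, 0.56, 2.02, 1.07, 0.4, -2.66]), (np.float64(0.0), [-0.22, 0.63, 1.85, 0.88, 0.44, -2.44])]
0 0.46 -0.1 [(np.float64(60.2), 0), (np.float64(118.5), 0), (np.float64(54.6), 0), (np.float64(9.9), 0)]
0 0.46 0 [(np.float64(346.5), 0), (np.float64(211.7), 0), (np.float64(101.1), 0), (np.float64(27.3), 0)]
0 0.46 0.1 [(np.float64(202.1), 0), (np.float64(158.3), 0), (np.float64(75.4), 0), (np.float64(17.3), 0)]
0 0.46 0.2 [(np.float64
[... 1005 characters left out ...]
0.7])]
1 0.46 -0.1 [(np.float64(60.2), 0), (np.float64(118.5), 0), (np.float64(54.6), 0), (np.float64(9.9), 0)]
1 0.46 0 [(np.float64(69.7), 0), (np.float64(180.5), 0), (np.float64(101.1), 0), (np.float64(27.3), 0)]
1 0.46 0.1 [(np.float64(44.0), 0), (np.float64(128.2), 0), (np.float64(75.4), 0), (np.float64(17.3), 0)]
1 0.46 0.2 [(np.float64(4.2), 0), (np.float64(18.8), 0), (np.float64(9.5), 0), (np.float64(0.0), [-0.16, 0.61, 1.89, 0.85, 0.3, 0.74])]
1 0.46 0.3 [(np.float64(0.0), [-0.31, 0.46, 2.36, 1.73, 0.38, -0.28]), (np.float64(0.0), [-0.27, 0.51, 2.21, 1.48, 0.36, 0.02]), (np.float64(0.0), [-0.24, 0.56, 2.05, 1.23, 0.37, 0.32]), (np.float64(0.0), [-0.22, 0.62, 1.88, 1.01, 0.4, 0.57])]
```

```bash

python3 -m jog '[[[0,0.007,-0.004,0.016,0.1],[0,0.014,-0.008,0.032,0.2],[0,0.021,-0.012,0.048,0.3],[0,0.028,-0.016,0.064,0.35],[0,0.034,-0.018,0.076,0.35]]]' |egrep 'force'
python3 -c "
from h import *
to([.42,-.05,.038])"
```

```text
contact_force: [-0.5, 0.5, -0.1]
grip_force: 0.0
[-0.7146  0.401   2.3047  1.2414  0.283  -3.0559] [ 0.418  -0.153   0.0435] [2.9719 0.398  2.6954] [-0.4626  0.5043 -0.0845] 10.45
shift [0.0414 0.0944 0.0045] tool axes(cols)
 [[-0.8316  0.3662  0.4175]
 [ 0.3978  0.9174 -0.0125]
 [-0.3876  0.1557 -0.9086]]
```

```bash

python3 -m jog '[[[0,0.011,0.017,-0.001,0],[0,0.022,0.034,-0.002,0],[0,0.033,0.051,-0.003,0],[0,0.044,0.068,-0.004,0],[0,0.053,0.086,-0.005,0]]]' |egrep 'force'
python3 -c "
from h import *
to([.40,.0,.038])"
```

```text
contact_force: [0.6, 0.2, 0.5]
grip_force: 0.0
[-0.5917  0.3187  2.4194  1.3971  0.283  -3.1046] [ 0.3956 -0.0711  0.0565] [2.9173 0.389  2.6993] [0.5708 0.1752 0.5263] 10.87
shift [0.0315 0.0629 0.0216] tool axes(cols)
 [[-0.8362  0.341   0.4294]
 [ 0.396   0.9172  0.0428]
 [-0.3793  0.2058 -0.9021]]
```

```bash

python3 -m jog '[[[0,0.0,0.0,0.0,0.1],[0,0.01,0.02,0.007,0.2],[0,0.02,0.04,0.014,0.25],[0,0.03,0.06,0.021,0.25],[0,0.03,0.07,0.022,0.25]]]' |egrep 'force'
python3 -c "
from h import *
to([.42,.04,.036])"
```

```text
contact_force: [-0.9, -0.8, -0.5]
grip_force: 0.0
[-0.4397  0.3583  2.4617  1.7786  0.2832 -3.1046] [ 0.3984 -0.0093  0.0453] [2.7787 0.3015 2.4469] [-0.9051 -0.8132 -0.4704] 11.28
shift [0.0171 0.0467 0.0225] tool axes(cols)
 [[-0.7336  0.5175  0.4405]
 [ 0.6113  0.7857  0.0949]
 [-0.297   0.3389 -0.8927]]
```

```bash

python3 -m jog '[[[0,0.015,0.016,0.001,0.1],[0,0.03,0.032,0.003,0.15],[0,0.045,0.048,0.005,0.15],[0,0.06,0.064,0.007,0.15],[0,0.075,0.081,0.009,0.15]]]' |egrep 'force'
python3 -c "
from h import *
to([.40,.12,.04])"
```

```text
contact_force: [0.6, 0.1, -0.4]
grip_force: 0.0
[-0.1736  0.3658  2.5004  2.1757  0.2827 -3.1048] [0.3878 0.0818 0.0445] [2.6922 0.2097 2.3109] [ 0.5854  0.1377 -0.3963] 11.7
shift [0.0205 0.0312 0.0153] tool axes(cols)
 [[-0.6596  0.6041  0.4472]
 [ 0.7222  0.6742  0.1545]
 [-0.2081  0.4249 -0.881 ]]
```

```bash

python3 -m jog '[[[0,0.014,0.012,0.003,0.05],[0,0.028,0.024,0.006,0.1],[0,0.042,0.036,0.009,0.1],[0,0.056,0.048,0.013,0.1],[0,0.07,0.062,0.017,0.1]]]' |egrep 'force'
python3 -c "
from ik import *
s=st();print(Ro.from_euler('xyz',s['tool_rot']).as_matrix())
# plan: with this h, q along push at unrolled angles
h=Ro.from_euler('xyz',s['tool_rot']).as_matrix()[:,2]
xb=Z(-.06)@[1,0,0];y=np.cross(xb,h);y/=np.linalg.norm(y);y*=np.sign(y[1]);Tt=np.c_[np.cross(y,h),y,h]
M=Tt.T@Ro.from_euler('xyz',s['tool_rot']).as_matrix();print('turn to square',-np.arctan2(M[1,0],M[0,0]))
lo=np.array([-2.5,-.7,.1,-.95,.285,-9]);hi=np.array([2.5,2,2.69,4.1,2.6,9]);x=s['qpos']
for P in([.40,.13,.035],[.41,.08,.035],[.43,.045,.035],[.45,.044,.035],[.48,.042,.035],[.51,.041,.035],[.56,.038,.035],[.617,.035,.035]):
    r=least_squares(lambda q:np.r_[(fk(q)[0]-P)*5,(fk(q)[1]-Tt).ravel()],np.clip(x,lo+1e-3,hi-1e-3),bounds=(lo,hi));x=r.x;print(P,x.round(3),r.cost)
"
```

```text
contact_force: [0.6, 0.1, -0.3]
grip_force: 0.0
[ 0.0944  0.4169  2.4692  2.5289  0.2826 -3.1048] [0.3859 0.1632 0.0365] [2.644  0.1284 2.2298] [ 0.553   0.101  -0.3062] 12.12
[[-0.6073  0.6573  0.4462]
 [ 0.7841  0.5864  0.2033]
 [-0.128   0.4734 -0.8715]]
turn to square -0.7601121064101773
[0.4, 0.13, 0.035] [ 0.002  0.417  2.459  2.354  0.29  -3.776] 8.944018661734323e-31
[0.41, 0.08, 0.035] [-0.184  0.418  2.453  2.072  0.327 -3.667] 1.1491747607211617e-27
[0.43, 0.045, 0.035] [-0.291  0.43   2.402  1.831  0.34  -3.521] 3.1702772995201218e-19
[0.45, 0.044, 0.035] [-0.275  0.444  2.35   1.743  0.327 -3.413] 1.1771139471645454e-26
[0.48, 0.042, 0.035] [-0.256  0.468  2.272  1.601  0.315 -3.245] 6.466431163875988e-23
[0.51, 0.041, 0.035] [-0.238  0.494  2.195  1.457  0.31  -3.075] 1.8943616573257363e-22
[0.56, 0.038, 0.035] [-0.217  0.541  2.063  1.216  0.32  -2.803] 1.9374855240535593e-30
[0.617, 0.035, 0.035] [-0.197  0.601  1.909  0.977  0.353 -2.533] 1.0220187991133915e-30
```

```bash

python3 -m jog '[[[0,-0.028,-0.012,-0.002,0],[0,-0.056,-0.024,-0.004,-0.05],[0,-0.084,-0.036,-0.006,-0.1],[0,-0.112,-0.047,-0.008,-0.15],[0,-0.112,-0.047,-0.008,-0.2]]]' |egrep 'force'
python3 -m jog '[[[0,0,0,0,0]]]' |egrep 'force'
cat > sq.py <<'E'
from ik import *
import sys
s=st();T=Ro.from_euler('xyz',s['tool_rot']).as_matrix();h=T[:,2]
xb=Z(-.06)@[1,0,0];y=np.cross(xb,h);y/=np.linalg.norm(y);y*=np.sign(y[1]);M=np.c_[np.cross(y,h),y,h].T@T
print(T,'offset',np.arctan2(M[1,0],M[0,0]))
P=np.array(list(map(float,sys.argv[1:4])));print('shift',T.T@(P-s['tool_pos']))
E
python3 sq.py .455 .045 .034
```

```text
contact_force: [1.6, 0.5, 0.3]
grip_force: 0.0
contact_force: [-0.6, -0.2, -0.8]
grip_force: 0.0
[-0.3406  0.4289  2.4301  1.8534  0.3597 -3.0338] [0.4205 0.0432 0.0355] [2.6765 0.2239 2.4073] [-0.6442 -0.1964 -0.8135] 12.62
[[-0.7238  0.525   0.4478]
 [ 0.6533  0.7302  0.1999]
 [-0.222   0.4373 -0.8715]] offset 0.5625816298854361
shift [-0.0235  0.0188  0.0171]
```

```bash

python3 -m jog '[[[0,-0.006,0.005,0.004,-0.05],[0,-0.012,0.01,0.008,-0.1],[0,-0.018,0.015,0.012,-0.15],[0,-0.023,0.019,0.017,-0.2],[0,-0.023,0.019,0.017,-0.2]]]' |egrep 'force'
python3 sq.py .47 .0435 .034
python3 -c "
from h import *
im=robot.read_camera('side')[...,::-1];cv2.imwrite('pics/s2.png',cv2.resize(im[220:420,130:330],None,fx=3,fy=3,interpolation=2))"
```

```text
contact_force: [-0.2, -0.2, 0.6]
grip_force: 0.0
[-0.2897  0.4573  2.3414  1.7409  0.3329 -3.0669] [0.4548 0.0484 0.0337] [2.7253 0.3083 2.5991] [-0.1888 -0.1821  0.6316] 13.03
[[-0.816   0.3671  0.4465]
 [ 0.4919  0.8466  0.203 ]
 [-0.3035  0.3853 -0.8715]] offset 0.35788771720585777
shift [-0.0149  0.0016  0.0056]
```

View pics/s2.png

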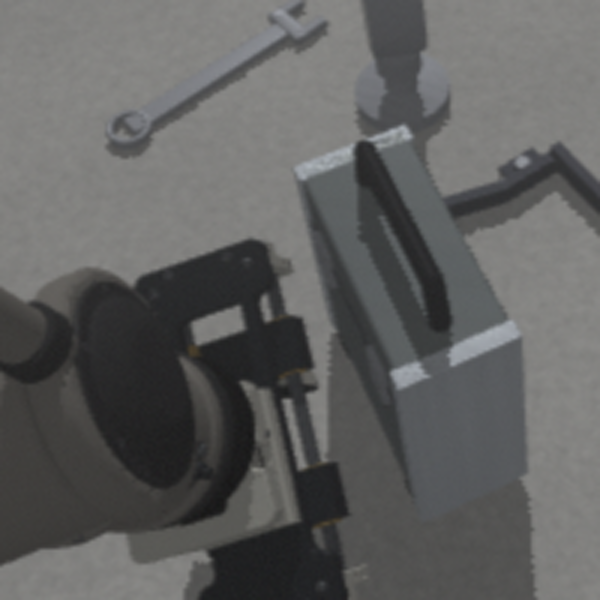

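The picture shows the leaning gripper low beside the case's near face, not touching it yet. I'll approach slowly to contact.

```bash

python3 -m jog '[[[0,-0.004,0,0.001,-0.04],[0,-0.008,0.001,0.003,-0.08],[0,-0.012,0.001,0.004,-0.12],[0,-0.015,0.002,0.006,-0.14],[0,-0.015,0.002,0.006,-0.14]]]' |egrep 'force'
python3 sq.py .49 .042 .034
```

```text
contact_force: [0.3, -0.5, 0.3]
grip_force: 0.0
[-0.291   0.468   2.2997  1.6453  0.3286 -3.1045] [0.47   0.0431 0.0338] [2.7705 0.3596 2.7334] [ 0.3396 -0.5339  0.2779] 13.5
[[-0.8591  0.2528  0.4449]
 [ 0.3716  0.906   0.2027]
 [-0.3519  0.3394 -0.8723]] offset 0.2213768717825813
shift [-0.0177  0.0041  0.0085]
```

```bash

python3 -m jog '[[[0,-0.004,0.001,0.002,0],[0,-0.008,0.002,0.004,0],[0,-0.012,0.003,0.006,0],[0,-0.018,0.004,0.009,0],[0,-0.018,0.004,0.009,-0.03]]]' |egrep 'force'
python3 sq.py .51 .041 .034
```

```text
contact_force: [-8.6, 1.4, 2.3]
grip_force: 4.6
[-0.2769  0.4849  2.2511  1.5481  0.3231 -3.0184] [0.4874 0.0432 0.0326] [2.781  0.3647 2.7639] [-8.628   1.3565  2.291 ] 13.92
[[-0.8684  0.2281  0.4403]
 [ 0.3446  0.9161  0.2048]
 [-0.3567  0.3296 -0.8741]] offset 0.19228324867950336
shift [-0.0209  0.0036  0.0082]
```

```bash

python3 -m jog '[[[0,-0.005,0.001,0.002,-0.02],[0,-0.010,0.002,0.004,-0.05],[0,-0.015,0.003,0.006,-0.08],[0,-0.021,0.004,0.007,-0.11],[0,-0.021,0.004,0.007,-0.11]]]' |egrep 'force'
python3 sq.py .53 .04 .034
python3 -c "
from h import *
im=robot.read_camera('top')[...,::-1];cv2.imwrite('pics/t2.png',cv2.resize(im[215:340,280:460],None,fx=4.4,fy=4.4,interpolation=2))"
```

```text
contact_force: [-6.4, -0.4, -3.5]
grip_force: 3.3
[-0.2664  0.4978  2.1903  1.4131  0.3219 -2.9767] [0.5099 0.0405 0.0349] [2.8243 0.4015 2.8764] [-6.3673 -0.4017 -3.4581] 14.33
[[-0.8883  0.1313  0.4401]
 [ 0.2413  0.9488  0.2038]
 [-0.3908  0.2872 -0.8745]] offset 0.08215081729591688
shift [-0.0176  0.0019  0.0095]
```

View pics/t2.png

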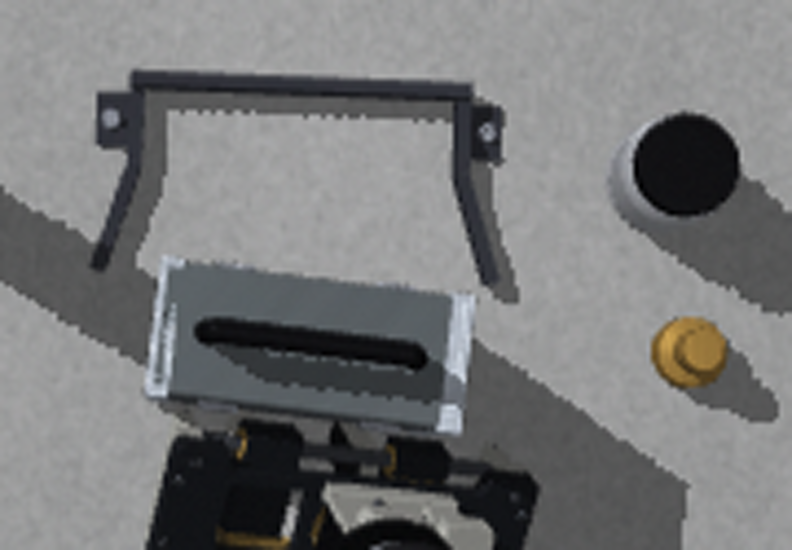

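The case slides upright and has turned most of the way to square; its top corners are at crop (165,258), (475,295), (458,432) and (148,393). Next I compute its lateral offset while continuing the push.

```bash
cat > cs.py <<'E'
from h import *
def case(c):
    C=ray("top",np.array(c)/4.4-.386+np.array([280,215]),.165);m=C.mean(0);d=C[0]-C[1]+C[3]-C[2]
    r=m-[.6607,.0315];b=-.06;c,s=np.cos(b),np.sin(b)
    print("case",m,"yaw rel",np.arctan2(-d[0],d[1])-b,"in bay",c*r[0]+s*r[1],-s*r[0]+c*r[1])
E
python3 -c "
from cs import *
case([(165,258),(475,295),(458,432),(148,393)])"
python3 -m jog '[[[0,-0.004,0,0.002,-0.02],[0,-0.009,0.001,0.004,-0.04],[0,-0.013,0.002,0.006,-0.06],[0,-0.018,0.002,0.009,-0.08],[0,-0.018,0.002,0.009,-0.08]]]' |egrep 'force'
python3 sq.py .555 .038 .034
```

```text
case [0.5549 0.0366] yaw rel -0.089453700190772 in bay -0.1059379955161411 -0.0013003176024345472
contact_force: [-6.8, -0.1, -2.8]
grip_force: 3.5
[-0.2544  0.5173  2.1378  1.3219  0.3233 -2.9487] [0.5298 0.0399 0.0343] [2.8576 0.4244 2.9592] [-6.7592 -0.1432 -2.8283] 14.8
[[-0.8962  0.0606  0.4396]
 [ 0.1653  0.965   0.2039]
 [-0.4118  0.2553 -0.8748]] offset 0.0029219046457574687
shift [-0.0228 -0.0003  0.011 ]
```

```bash

python3 -m jog '[[[0,-0.007,0,0.0035,0],[0,-0.014,0,0.007,0],[0,-0.021,0,0.0105,0],[0,-0.028,0,0.014,0],[0,-0.036,0,0.0175,0]]]' |egrep 'force'
python3 sq.py .60 .0355 .034
python3 -c "
from h import *
im=robot.read_camera('top')[...,::-1];cv2.imwrite('pics/t3.png',cv2.resize(im[215:340,280:460],None,fx=4.4,fy=4.4,interpolation=2))"
```

```text
contact_force: [-16.5, 2.4, 4.7]
grip_force: 7.9
[-0.2358  0.5555  2.0353  1.1436  0.3403 -2.7439] [0.5673 0.0391 0.0337] [2.8548 0.4204 2.9603] [-16.4712   2.4483   4.6646] 15.22
[[-0.898   0.0594  0.4361]
 [ 0.1646  0.9643  0.2077]
 [-0.4081  0.2583 -0.8756]] offset 0.0015905835987288452
shift [-0.0301 -0.0015  0.0132]
```

View pics/t3.png

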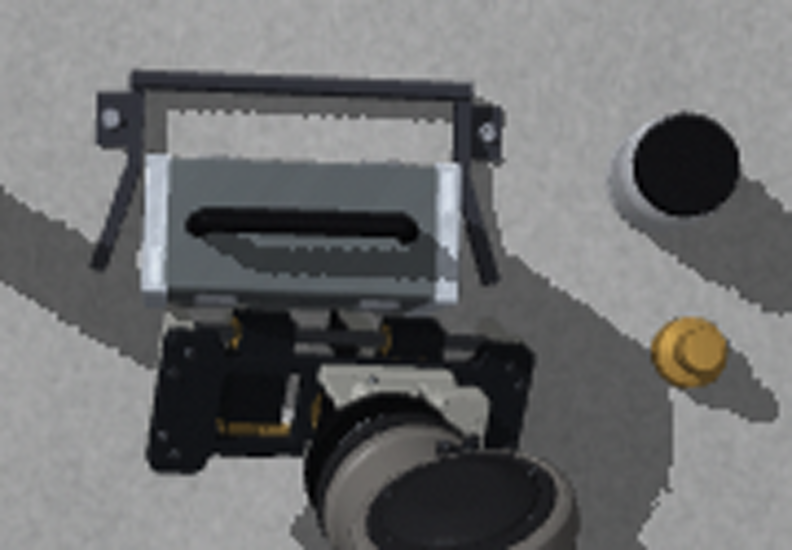

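The case is between the lead-ins, upright and about square, with top corners at crop (147,155) and (460,163). About 50 mm remain.

```bash
python3 -c "
from cs import *
case([(147,155),(460,163),(457,302),(142,293)])"
python3 -m jog '[[[0,-0.006,0,0.003,0],[0,-0.012,0,0.006,0],[0,-0.018,0,0.009,0],[0,-0.024,-0.001,0.011,0],[0,-0.030,-0.001,0.013,0]]]' |egrep 'force'
python3 sq.py .616 .0345 .034
```

```text
case [0.6104 0.0394] yaw rel 0.005334624185045912 in bay -0.05063862528932273 0.004837746305000617
contact_force: [-11.0, 1.8, -1.7]
grip_force: 5.5
[-0.226   0.5885  1.9455  1.007   0.3633 -2.5902] [0.6    0.036  0.0342] [2.8548 0.4199 2.9609] [-10.9944   1.8299  -1.6742] 15.68
[[-0.8983  0.059   0.4355]
 [ 0.1641  0.9643  0.208 ]
 [-0.4077  0.2583 -0.8758]] offset 0.0011351072014768376
shift [-0.0145 -0.0005  0.0068]
```

```bash

python3 -m jog '[[[0,-0.004,0,0.0018,0],[0,-0.007,0,0.0033,0],[0,-0.010,0,0.0047,0],[0,-0.012,0,0.0057,0],[0,-0.0135,0,0.0063,0]]]' |egrep 'force|pos'
python3 -m jog '[[[0,-0.001,0,0.0005,0],[0,-0.002,0,0.001,0],[0,-0.003,0,0.0015,0]]]' |egrep 'force|pos'
python3 -c "
from h import *
im=robot.read_camera('top')[...,::-1];cv2.imwrite('pics/t4.png',cv2.resize(im[215:340,280:460],None,fx=4.4,fy=4.4,interpolation=2))"
```

```text
tool_pos: [0.615, 0.0347, 0.034]
contact_force: [-12.2, 1.4, -0.1]
grip_force: 6.1
tool_pos: [0.6181, 0.0346, 0.0339]
contact_force: [-12.3, 0.1, 1.7]
grip_force: 6.5
```

View pics/t4.png

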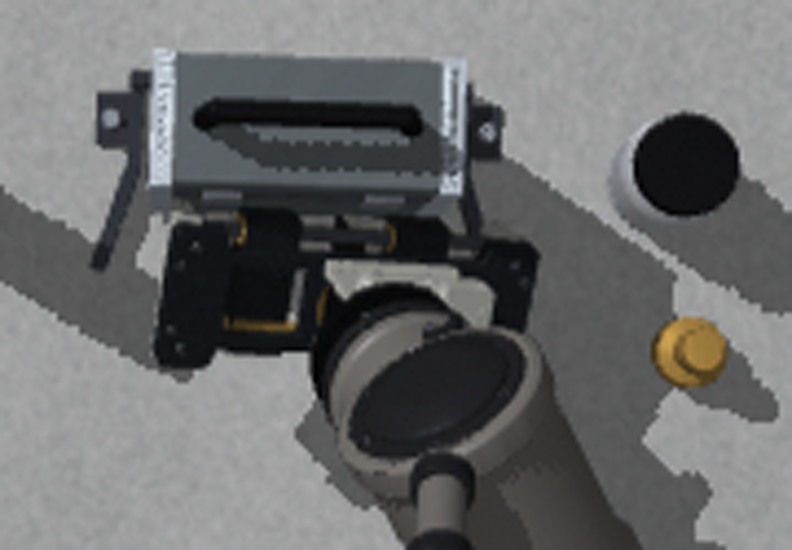

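The case is nearly home, its far top edge at crop y≈50–60. I'll creep forward until the stop shows as a force rise.

```bash

for k in 1; do :; done
python3 -m jog '[[[0,-0.001,0,0.0005,0],[0,-0.002,0,0.001,0],[0,-0.003,0,0.0014,0]]]' |egrep 'contact|pos'
python3 -m jog '[[[0,-0.001,0,0.0005,0],[0,-0.002,0,0.001,0],[0,-0.003,0,0.0014,0]]]' |egrep 'contact|pos'
```

```text
tool_pos: [0.6209, 0.0346, 0.0339]
contact_force: [-19.2, -0.9, 5.3]
tool_pos: [0.6216, 0.0349, 0.0335]
contact_force: [-37.6, -3.7, 21.0]
```

Force jumped to 38 N with no further travel, so the case is against the stop. Backing straight off.

```bash

python3 -m jog '[[[0,0.004,0,-0.002,0],[0,0.012,0,-0.006,0],[0,0.026,0,-0.0125,0],[0,0.045,0,-0.0215,0],[0,0.063,0,-0.03,0]]]' |egrep 'contact|pos'
python3 -m jog '[[[0,0.01,0,-0.015,0],[0,0.02,0,-0.03,0],[0,0.03,0,-0.05,0],[0,0.04,0,-0.07,0],[0,0.045,0,-0.09,0]]]' |egrep 'contact|pos'
python3 -c "
from h import *
for n in('top',):
  im=robot.read_camera(n)[...,::-1];cv2.imwrite('pics/t5.png',cv2.resize(im[205:330,280:460],None,fx=4.4,fy=4.4,interpolation=2))
cv2.imwrite('pics/s5.png',robot.read_camera('side')[...,::-1])"
```

```text
tool_pos: [0.5586, 0.0365, 0.0365]
contact_force: [0.5, 0.8, -0.3]
tool_pos: [0.4774, 0.0261, 0.0962]
contact_force: [0.1, 1.0, -0.1]
```

View pics/t5.png

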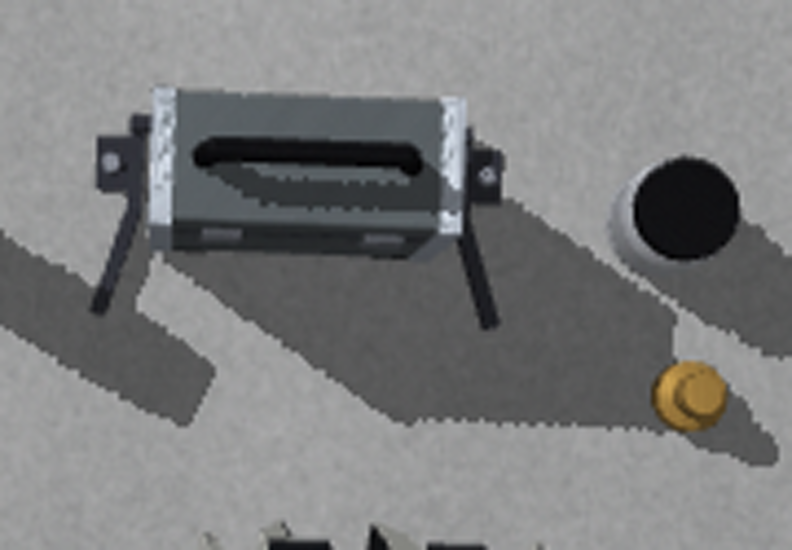

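View pics/s5.png

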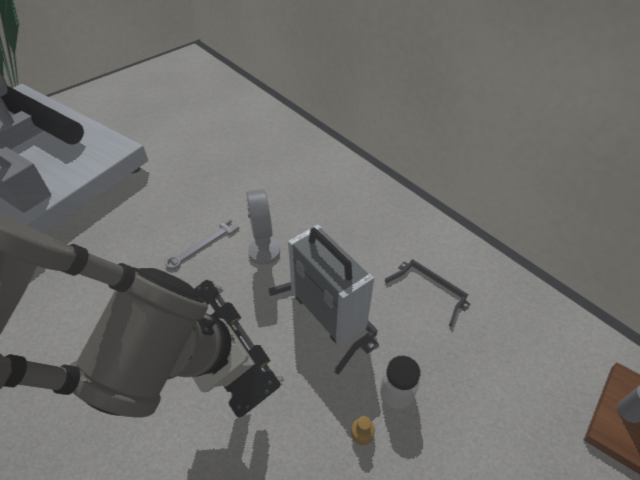

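The case stands upright in the bay, its far top edge at crop (153,88)–(467,97), parallel to the stop. The robot is clear, and the gauge, jar, adapter and wrench haven't moved.

```bash
python3 -c "
from cs import *
case([(153,88-44),(467,97-44),(462,232-44),(150,226-44)])
print(robot.hand_in())"
```

```text
case [0.6642 0.0344] yaw rel 0.008685071585275705 in bay 0.0032989533975140914 0.003082198005909949
the job is handed in; nothing more can be done
None
```

The case was pushed low into the larger bay until the force jumped to 38 N at the back stop; it stands upright and flat to within my roughly 3 mm, 0.01 rad measurement, with the arm clear and nothing else moved, and the job is handed in. One risk is that joint 3 briefly read 0.036 rad against its 0.04 limit while I was getting the gripper to lean.

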